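Reverse the cup stand's bar for cups

ROBOT

A 6-joint arm with a two-finger parallel gripper is mounted at the origin on the work surface. World frame = base frame: x ahead of the robot, y to its left, z up, the work surface at z = 0. Lengths are in mm, angles in rad, forces in N, time in s.
With the tool pointing down it reaches from about 275 to 750 mm from the base axis. Payload 10.2 kg.
Tool frame: the origin (TCP) lies on the front face of the gripper's body, between the roots of the fingers; the fingertips stand 73 mm ahead of it and the grasp point (between the pads) lies ctrl.grip_depth ahead of it (ctrl.grip_depth is the distance from the TCP to the grasp point, in mm); z points along the fingers, y is the direction in which the jaws open and shut (so a half turn about z gives the same grasp; the last joint's range is limited). The gripper opens to 85 mm and grips with 20 to 120 N. Pads are 22 mm wide; open, the fingers measure 114 mm over their backs; the gripper's body (76 mm by 85 mm) begins 54 mm behind the grasp point. The pads swing forward as they close: fully open they stand 13 mm farther back than shut.
Start: joints at [1.051, 0.313, 1.498, -0, 1.331, -0.223], TCP at [153.555, 502.048, 303.894] pointing down, gripper open.
Joint ranges: [-2.94, 2.94], [-0.97, 2.17], [0.19, 2.56], [-1.23, 4.37], [0.02, 3.11], [-2.88, 2.88]. Speed limits (rad/s): [2.39, 2.39, 3.01, 3.14, 3.14, 3.14].

INTERFACE

Orientations are given as a unit quaternion [w, x, y, z].
In Python, from rig import readout, capture, ctrl, nets gives the robot as it stands. The module is installed in compiled form; this text tells all that it offers.
- The arm moves only by the tool apply_moves, never from a script. Its argument "targets" is a list of rows, each a list of 4 numbers: the shift along the tool's x, y, z in cm, then the turn about the tool's z in degrees. A call has 1 to 8 rows; each row shifts and turns the commanded pose from where the row before left it, along the tool's axes as they then stand; what a row does not reach is not made up. A row lasts 1/10 s, in which the tool goes at most 50 mm and 8.59 degrees, less where a joint would pass 70% of its speed; a pose out of reach is approached as far as the arm can. A call with a gripper value outside its range is refused whole. "grip" is the finger opening in cm, from 0 to 8.54, set as the call begins (left out, the last holds). The fingers move at their own pace and stop on an object; "force" is the grip in N (left out, the last holds). Time passes only in rows, so rows that do not move let the fingers close. It gives the time, the measured TCP pose, the force and the opening at its end, in the units of the state.
- readout.sense(): the state, without advancing time (a new reading comes with each control period).
- capture(name): name is "side" or "top"; returns a dict with "img" (384x512x3 uint8, red, green, blue), "fov_y" (degrees; the focal length in pixels is half the picture's height over the tangent of half this angle, whatever the lens; pixels are square), "cx", "cy" (the principal point, pixels), "eye" and "rotation" of the camera in the world. Camera axes: x right, y down, z forward; pixel columns grow to the right and rows downward; lengths in mm; the calibration is good to about 2 mm. A picture is of the moment at which its call begins. There is no depth.
- ctrl.finish_job(): hands the job in, once; it reports no verdict.
Trained networks look in the newest picture that a camera, given by its name, has taken for a name from the list of things; names that differ only in an ending like _2 or _b are one class to them, and where a whole thing is asked for, a point or a joint stands for the part that bears it (a point fixed in the world has none). Each returns a list of dicts, best first, with "score" (0 to 1); they miss things now and then, are a little off and sometimes report something else, mostly with a low value. They report only what shows in the picture. A call takes as long as a camera call.
- nets.boxes_of(camera, target): "location" ([column, row] as shares, 0 to 1, of the picture: columns of its width, rows of its height, amid what is visible of it).
The state is a dict: "time_s": time; "joints": joint angles; "dq": joint speeds; "tau": joint torques, N m; "eef_pos": TCP position; "ee_rot": TCP orientation; "force": force on the tool from outside, world axes, zero at the start; "wrist_torque": the same for the moment, N m; "grip_width": opening from 0.0 (shut) to 1.0 (fully open).
Only numpy, scipy, OpenCV 4.12 (cv2) and the standard library are available. Lean on these libraries where they do the work, as an engineer would, in place of code of your own. Each camera call takes 0.05 s, during which the arm holds its last target.

TASK

The cup stand's white double-ended fork bar is set for paper cones: change it over for cups. Tilt the bar out from under the lip and off its pivot pin, turn it end for end, tuck its narrow fork under the lip astride the locating key hidden there (feel for it: it sits somewhat left or right of the middle), and lower the bar fully home on the pin, lying flat with the wide fork out on the cup-pad side. Do not force it, do not disturb the tumbler, the syrup bottle or the scale, and let go of it.

Things in the scene. Friction and masses are not known exactly. Their poses are not given: they have to be found in the camera images.
- cup_stand: fixed steel cup stand, base 270 x 100 x 8 mm. Origin under the pivot pin at counter level; +x to the cup side (round rubber pad, radius 40, its centre 115 mm from the pin), -x to the lip, z up. A beam 26 mm wide, top 45 mm above the counter, runs under the bar from x = +30 mm back to a block 94 mm wide of the same height, x = -72 to -104 mm
- pin_foot (a point): foot of the upright steel pivot pin, on its axis, at the beam's top (45 mm above the counter). The pin is 10 mm in diameter and 14 mm high, its top 4 mm tapered to 6 mm diameter. Axes as the stand's
- lip_edge (a point): middle of the lip's lower front edge, x = -81 mm on the stand, 14 mm above the block. The lip (6 mm thick) roofs a pocket open to the pin: back wall face at x = -98 mm, side posts' inner faces at y = -41 and +41 mm. A bar's end in it cannot rise straight up: it goes in and comes out sloping 10 to 18 degrees, its cup-side end up. All fixed
- bar_bore (a point): centre, half-way up, of the 13 mm through bore of the loose white plastic bar: a flat bar 190 mm long, 8 mm thick, about 90 g, alike on both faces. Its middle (25 mm either side of the bore) is 36 mm wide with flat parallel sides. x points to the wide fork, z is up. Fully home it is 4 mm above pin_foot. At the start the bar is home, wide end under the lip
- wide_end (a point): middle of the wide fork's tip line, 95 mm from the bore along the bar's +x, half-way up. The fork: crossbar 70 mm wide, 55 to 70 mm from the bore, then two straight prongs 12 mm wide to 95 mm, 46 mm apart (70 mm over both)
- narrow_end (a point): middle of the narrow fork's tip line, 95 mm from the bore along the bar's -x, half-way up. The fork: crossbar 44 mm wide, 55 to 70 mm from the bore, then two straight prongs 12 mm wide to 95 mm, 20 mm apart. Under the lip these must straddle a fixed upright key, 16 mm wide, full pocket height, x = -86 to -98 mm on the stand, its middle up to 9 mm left or right of the stand's middle line
- tumbler: clear plastic tumbler, bystander, 76 mm wide, 100 mm tall, stands near the stand; origin at its underside
- syrup: amber syrup bottle, bystander, 60 mm wide, 130 mm tall; origin at its underside
- scale: flat portion scale, bystander, 150 x 120 x 28 mm; origin at its underside

How it is judged:
By the outcome, as a careful person would: the job done as asked, in the order asked, and still so for the second after the job is handed in, with the robot touching nothing.
It also fails if it takes over 72 s, if anything falls off the work surface, if the arm or the gripper's body presses on something with over 40 N, if the wrist force passes 120 N, or if a joint passes its speed limit or range.

## Working session

There is one attempt and no reset: what is moved stays moved. The work goes in short steps, Python scripts to look and compute and a tool call to move; the robot and the scene stay as the last step left them, time stands still between calls to the robot, and variables do not carry over. Pictures are saved under pics/ and viewed, and the job is handed in when it is done.

Besides the shell and the picture viewer there is one more tool, called after "Call:" by a JSON object that holds its "name" and its "arguments", one argument or row to a line. apply_moves: Moves the arm, as the interface text tells. Its arguments: {"type":"object","properties":{"targets":{"type":"array"},"grip":{"type":"number"},"force":{"type":"number"}},"required":["targets"]}

```bash
mkdir -p pics; ls
cat > h.py <<'E'
import numpy as np,cv2
from rig import readout,capture,ctrl,nets
def proj(c,P):
    P=np.atleast_2d(P).astype(float);R=np.array(c['rotation']);q=(P-np.array(c['eye']))@R
    f=c['img'].shape[0]/2/np.tan(np.radians(c['fov_y'])/2)
    return np.c_[c['cx']+f*q[:,0]/q[:,2],c['cy']+f*q[:,1]/q[:,2]]
def ray(c,u,v):
    R=np.array(c['rotation']);f=c['img'].shape[0]/2/np.tan(np.radians(c['fov_y'])/2)
    return R@np.array([(u-c['cx'])/f,(v-c['cy'])/f,1.])
def atz(c,u,v,z):
    d=ray(c,u,v);e=np.array(c['eye']);return e+d*(z-e[2])/d[2]
def save(c,n,box=None,s=1):
    im=c['img'][:,:,::-1]
    if box: im=im[box[1]:box[3],box[0]:box[2]]
    if s!=1: im=cv2.resize(np.ascontiguousarray(im),None,fx=s,fy=s,interpolation=cv2.INTER_CUBIC)
    cv2.imwrite('pics/'+n+'.png',im)
E
python3 - <<'E'
from h import *
print(readout.sense(), ctrl.grip_depth)
for n in('top','side'):
    c=capture(n);save(c,n+'0',s=1.5);print(n,{k:v for k,v in c.items() if k!='img'})
    for t in['cup_stand','pin_foot','lip_edge','bar_bore','wide_end','narrow_end','tumbler','syrup','scale']:
        print(t,[(round(d['score'],2),(np.array(d['location'])*[512,384]).round(1)) for d in nets.boxes_of(n,t)][:2])
E
```

```text
pics
{'time_s': 0.0, 'joints': array([ 1.05061706e+00,  3.13462350e-01,  1.49845019e+00,  8.92488630e-06,
        1.33101454e+00, -2.23378868e-01]), 'dq': array([ 4.06469342e-04, -5.40724250e-04,  6.16716266e-05,  1.79580694e-03,
        4.50100699e-04,  3.48228343e-04]), 'tau': array([ 4.80710605e-04, -4.12266719e+01, -2.59742653e+01, -1.65780484e-04,
        4.14381473e-03,  2.01831904e-05]), 'eef_pos': array([153.45518199, 501.89405225, 303.32376341]), 'ee_rot': array([-2.46419419e-04,  1.47857124e-01,  9.89008506e-01, -6.20057847e-04]), 'force': array([-0.38517531, -0.85617244, -0.5174389 ]), 'wrist_torque': array([-0.00760055,  0.01173252, -0.02819387]), 'grip_width': 1.0023751092212703} 53.900000000000006
top {'fov_y': 47.627234749057294, 'cx': 266.25847031878925, 'cy': 192.08288496464763, 'eye': array([ 457.02912843,    6.39174423, 1209.42848908]), 'rotation': array([-0.03132581,  0.70683023, -0.7058068 ,  0.03530568])}
cup_stand [(0.69, array([239. , 185.3]))]
pin_foot [(0.81, array([238.3, 188.8]))]
lip_edge [(0.97, array([238. , 186.5]))]
bar_bore [(0.75, array([224.5, 195.
[... 209 characters left out ...]
4, array([381.4, 201. ]))]
side {'fov_y': 42.290097861536985, 'cx': 254.24540764932755, 'cy': 187.11038129657283, 'eye': array([466.86321035, 768.40458018, 864.33102909]), 'rotation': array([ 0.02315924, -0.06428193,  0.92228363, -0.38042659])}
cup_stand [(0.7, array([245.6, 247.7])), (0.36, array([175.7, 312. ]))]
pin_foot [(0.85, array([244. , 244.8])), (0.64, array([176.6, 312.4]))]
lip_edge [(0.81, array([242. , 245.8])), (0.66, array([177.2, 310.1]))]
bar_bore [(0.58, array([251.4, 232.1]))]
wide_end [(0.8, array([253.8, 237.1]))]
narrow_end [(0.61, array([258.2, 233.7]))]
tumbler [(0.88, array([277.8, 339.8]))]
syrup [(0.85, array([178.3, 313.4]))]
scale [(0.85, array([276.8, 124.5]))]
```

```bash
sed -i 's/R=np.array(c\[.rotation.\])/R=Rq(c)/' h.py; sed -i '2a from scipy.spatial.transform import Rotation as Ro\ndef Rq(c):\n    w,x,y,z=c["rotation"];return Ro.from_quat([x,y,z,w]).as_matrix()' h.py
python3 - <<'E'
from h import *
for n in('top','side'):
    c=capture(n);print(Rq(c).round(2).tolist()); save(c,n+'1',(150,110,330,270) if n=='top' else (130,150,360,330),4 if n=='top' else 3.3)
E
```

```text
[[0.0, -1.0, 0.09], [-1.0, -0.0, -0.01], [0.01, -0.09, -1.0]]
[[-0.99, -0.1, 0.09], [-0.14, 0.7, -0.7], [0.01, -0.7, -0.71]]
```

View pics/top0.png

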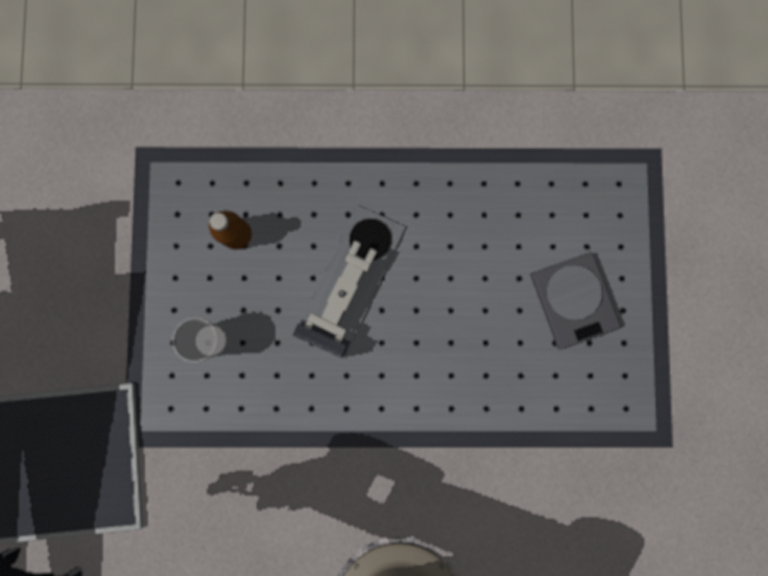

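View pics/side0.png

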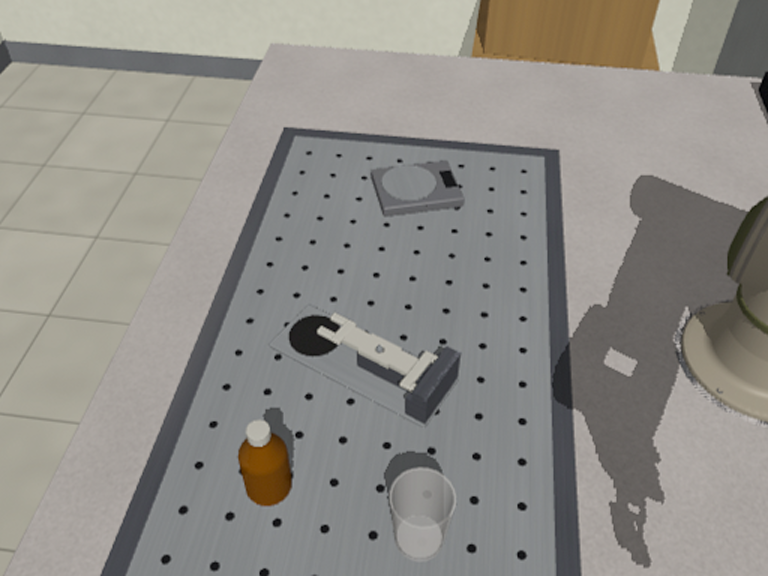

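View pics/top1.png

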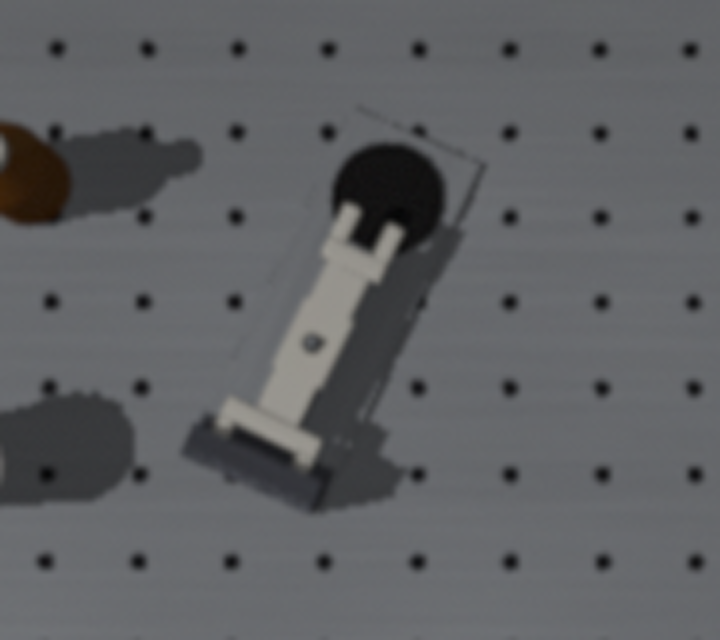

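View pics/side1.png

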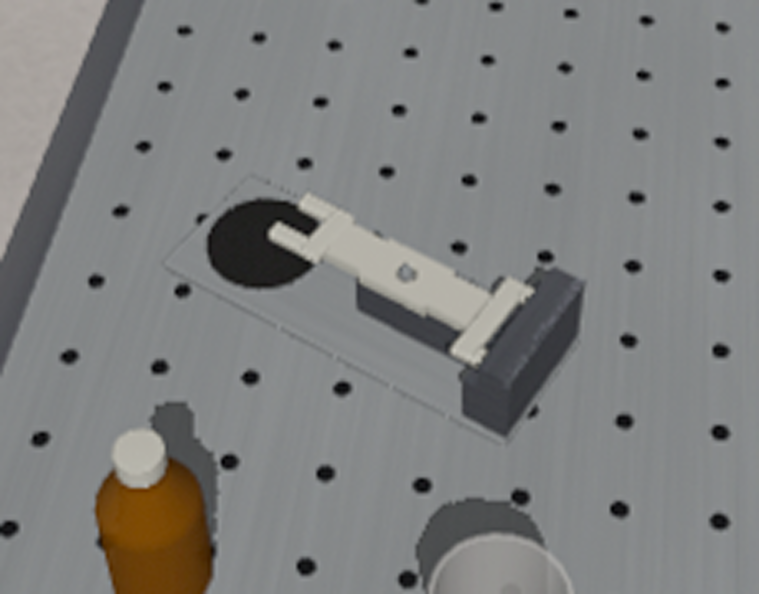

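```bash
cat > fit.py <<'E'
from h import *
from scipy.optimize import least_squares
ct=capture('top');cs=capture('side')
T=lambda u,v:(150+u/4,110+v/4)
S=lambda u,v:(130+u/3.3,150+v/3.3)
obs=[(ct,(0,0,59),T(312,342)),(ct,(115,0,10),T(389,197)),(cs,(0,0,59),S(406,269)),(cs,(115,0,10),S(260,243)),
]
def res(p):
    x,y,a=p;R=np.array([[np.cos(a),-np.sin(a),0],[np.sin(a),np.cos(a),0],[0,0,1]])
    return np.concatenate([(proj(c,R@np.array(P,float)+[x,y,0])[0]-uv) for c,P,uv in obs])
g=atz(ct,*T(312,342),59);print('guess',g)
s=least_squares(res,[g[0],g[1],0.4]);print(s.x,np.degrees(s.x[2]),s.fun.round(1))
x,y,a=s.x
R=np.array([[np.cos(a),-np.sin(a),0],[np.sin(a),np.cos(a),0],[0,0,1]])
W=lambda P:np.atleast_2d(np.array(P,float))@R.T+[x,y,0]
for nm,c,box,k in(('top',ct,(150,110,330,270),4),('side',cs,(130,150,360,330),3.3)):
    im=c['img'][box[1]:box[3],box[0]:box[2],::-1].copy();im=cv2.resize(im,None,fx=k,fy=k,interpolation=cv2.INTER_CUBIC)
    def dr(P,col):
        q=(proj(c,W(P))-[box[0],box[1]])*k
        cv2.polylines(im,[q.round().astype(np.int32)],True,col,1)
    dr([(-81,-47,65),(-81,47,65),(-104,47,65),(-104,-47,65)],(0,0,255))
    dr([(-95,-35,53),(-95,35,53),(-55,35,53),(-55,-35,53)],(0,255,0))
    dr([(95,-22,53),(95,22,53),(55,22,53),(55,-22,53)],(0,255,0))
    dr([(25,-18,53),(25,18,53),(-25,18,53),(-25,-18,53)],(0,255,0))
    dr([(115+40*np.cos(t),40*np.sin(t),10) for t in np.linspace(0,6.28,30)],(255,0,0))
    dr([(160,-50,8),(160,50,8),(-110,50,8),(-110,-50,8)],(255,0,255))
    cv2.imwrite('pics/fit_%s.png'%nm,im)
for n,z in(('tumbler',50),('syrup',65),('scale',28)):
    for c,nn in((ct,'top'),(cs,'side')):
        d=nets.boxes_of(nn,n)[0]['location'];print(n,atz(c,d[0]*512,d[1]*384,z).round())
E
python3 fit.py
```

```text
guess [556.52358642 101.46186179  59.        ]
[ 5.56959163e+02  1.02958661e+02 -4.25408898e-01] -24.374134430833458 [-0.6 -0.2 -1.   0.2 -0.5 -1.1  0.7 -0.4]
tumbler [480. 353.  50.]Traceback (most recent call last):
  File "fit.py", line 30, in <module>
    d=nets.boxes_of(nn,n)[0]['location'];print(n,atz(c,d[0]*512,d[1]*384,z).round())
      ~~~~~~~~~~~~~~~~~~~^^^
IndexError: list index out of range
```

View pics/fit_top.png

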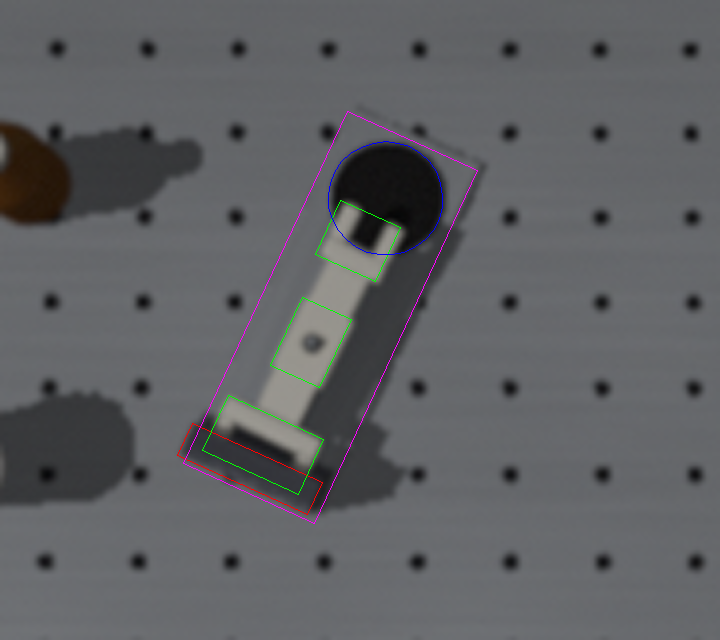

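View pics/fit_side.png

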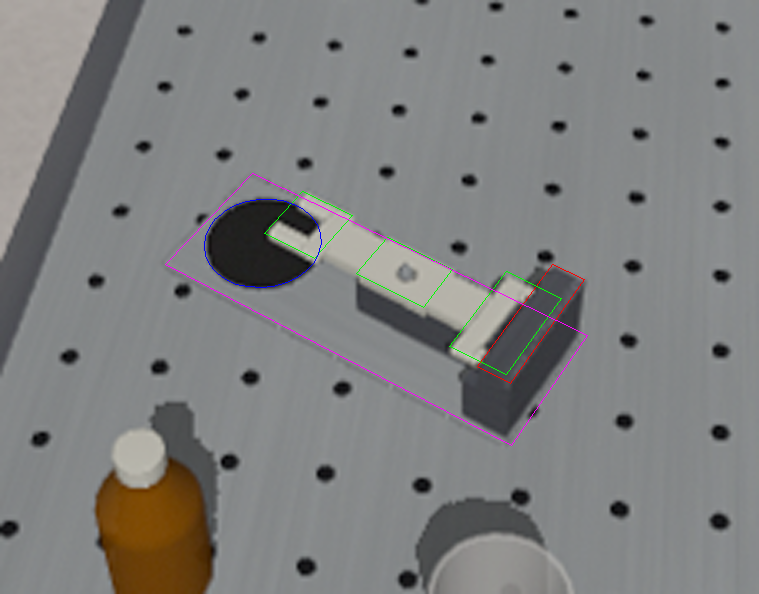

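Call:
{"name": "apply_moves", "arguments": {
  "targets": [
    [0,0,0,7.4],
    [-3.8,-1.4,0,0],
    [-3.8,-1.4,0,0],
    [-3.8,-1.4,0,0],
    [-3.8,-1.4,0,0],
    [-3.8,-1.4,0,0],
    [-3.8,-1.4,0,0],
    [-3.8,-1.4,0,0]
  ],
  "grip": 5.5,
  "force": 25
}}

```text
time_s: 2.1
eef_pos: [356.2, 301.6, 304.1]
ee_rot: [0.0, 0.211, 0.977, 0.0]
force: [0.7, 0.5, 0.0]
grip_width: 0.643
```

Call:
{"name": "apply_moves", "arguments": {
  "targets": [
    [-3.8,-1.4,0,0],
    [-3.8,-1.4,0,0],
    [-3.8,-1.4,0,0],
    [-3.8,-1.4,0,0],
    [-3.8,-1.4,0,0],
    [-3.8,-1.4,0,0],
    [-3.8,-1.4,0,0],
    [0,0,0,0]
  ]
}}

```text
time_s: 2.9
eef_pos: [559.3, 100.4, 303.1]
ee_rot: [0.0, 0.213, 0.977, -0.0]
force: [-0.7, 0.9, -0.2]
grip_width: 0.643
```

```bash
cat >> h.py <<'E'
PIN=np.array([556.9,102.9]);A=np.radians(-24.4)
ex=np.array([np.cos(A),np.sin(A)]);ey=np.array([-np.sin(A),np.cos(A)])
def st(quiet=0):
    s=readout.sense();w,x,y,z=s['ee_rot'];R=Ro.from_quat([x,y,z,w]).as_matrix();p=np.array(s['eef_pos'])
    yaw=np.degrees(np.arctan2(R[1,0],R[0,0]))
    d=p[:2]-PIN
    F=np.array(s['force']);T=np.array(s['wrist_torque'])
    if not quiet: print('t',round(s['time_s'],2),'tcp',p.round(1),'yaw',round(yaw,2),'stand xy',(d@ex).round(1),(d@ey).round(1),'F stand',(F[:2]@ex).round(2),(F[:2]@ey).round(2),F[2].round(2),'T',T.round(3),'gap',(s['grip_width']*85.4).round(1),'gd',ctrl.grip_depth,'j',np.array(s['joints']).round(2))
    return s,p,R,yaw
def to(xs,ys,z):
    s,p,R,yaw=st(1);t=np.r_[PIN+xs*ex+ys*ey,z];print('move tool cm',((R.T@(t-p))/10).round(2))
E
python3 -c "
from h import *
st();to(0,0,140);print(readout.sense()['dq'].round(3))"
```

```text
Traceback (most recent call last):
  File "h.py", line 27, in st
    if not quiet: print('t',round(s['time_s'],2),'tcp',p.round(1),'yaw',round(yaw,2),'stand xy',(d@ex).round(1),(d@ey).round(1),'F stand',(F[:2]@ex).round(2),(F[:2]@ey).round(2),F[2].round(2),'T',T.round(3),'gap',(s['grip_width']*85.4).round(1),'gd',ctrl.grip_depth,'j',np.array(s['joints']).round(2))
                                                                                                                                                                                                                     ^^^^^^^^^^^^^^^^^^^^^^^^^^^^
AttributeError: 'float' object has no attribute 'round'
```

```bash
sed -i "s/(s\['grip_width'\]\*85.4).round(1)/round(float(s['grip_width'])*85.4,1)/" h.py; python3 -c "
from h import *
st();to(0,0,140);c=capture('side');save(c,'s2',(130,100,360,280),3.3)
c=capture('top');save(c,'t2',(150,110,330,270),4)"
```

```text
t 2.9 tcp [559.3 100.4 303.1] yaw 155.36 stand xy 3.2 -1.3 F stand -0.98 0.58 -0.24 T [ 0.022 -0.059 -0.012] gap 54.9 gd 53.900000000000006 j [-0.03  0.41  1.36 -0.    1.37 -1.17]
move tool cm [ 0.33  0.14 16.31]
```

View pics/s2.png

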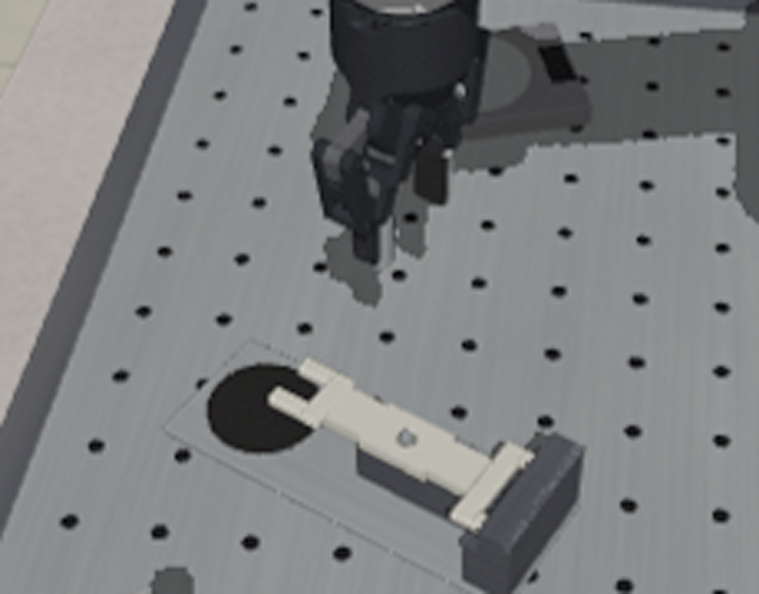

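View pics/t2.png

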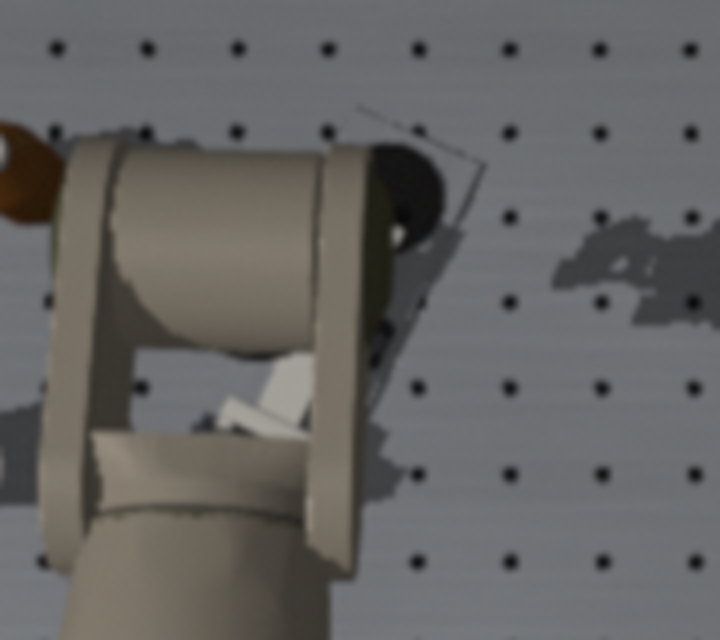

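Call:
{"name": "apply_moves", "arguments": {
  "targets": [
    [0.3,0.15,4,0],
    [0,0,4,0],
    [0,0,4,0],
    [0,0,3.5,0],
    [0,0,2,0],
    [0,0,1.5,0],
    [0,0,1.2,0],
    [0,0,0,0]
  ]
}}

```text
time_s: 3.8
eef_pos: [554.0, 107.0, 100.9]
ee_rot: [-0.001, 0.211, 0.978, -0.0]
force: [0.0, -0.3, 0.2]
grip_width: 0.641
```

```bash
python3 -c "
from h import *
st();to(0,0,100);c=capture('side');save(c,'s3',(130,100,360,280),3.3)"
```

```text
t 3.8 tcp [554.  107.  100.9] yaw 155.65 stand xy -4.3 2.6 F stand 0.12 -0.23 0.21 T [ 0.011 -0.023 -0.007] gap 54.8 gd 53.900000000000006 j [-0.02  0.63  1.59  0.    0.92 -1.16]
move tool cm [-0.43 -0.26  0.09]
```

View pics/s3.png

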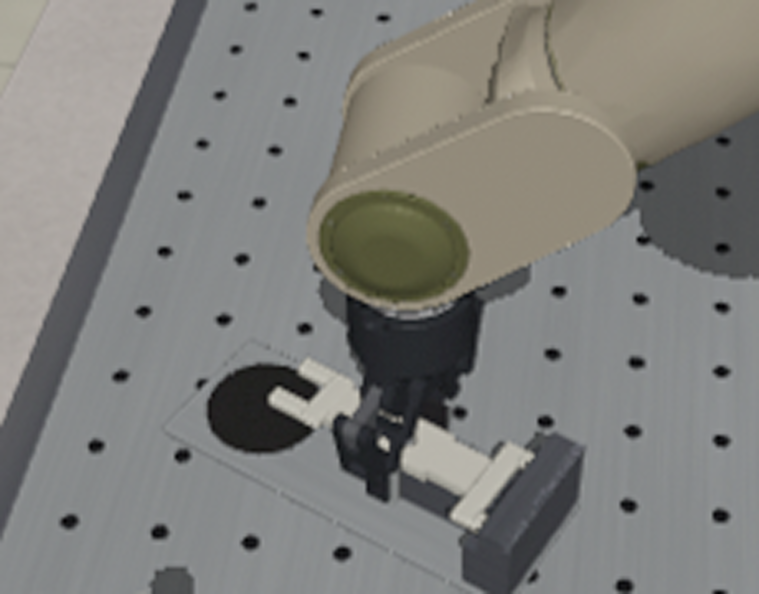

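Call:
{"name": "apply_moves", "arguments": {
  "targets": [
    [-0.43,-0.26,0.1,0],
    [0,0,0,0],
    [0,0,0,0]
  ]
}}

```text
time_s: 4.15
eef_pos: [558.0, 102.0, 101.5]
ee_rot: [0.001, 0.212, 0.977, 0.0]
force: [0.2, -0.7, 0.1]
grip_width: 0.647
```

```bash
python3 -c "
from h import *
st()"
```

```text
t 4.15 tcp [558.  102.  101.5] yaw 155.58 stand xy 1.4 -0.3 F stand 0.5 -0.55 0.08 T [ 0.024 -0.004  0.004] gap 55.3 gd 53.900000000000006 j [-0.03  0.64  1.58 -0.    0.92 -1.17]
```

Call:
{"name": "apply_moves", "arguments": {
  "targets": [
    [0,0,0,0],
    [0,0,0,0],
    [0,0,0,0],
    [0,0,0,0],
    [0,0,0,0],
    [0,0,0,0]
  ],
  "grip": 3.0,
  "force": 25
}}

```text
time_s: 4.75
eef_pos: [557.9, 102.2, 101.3]
ee_rot: [0.0, 0.211, 0.977, -0.0]
force: [-1.7, 0.5, 5.5]
grip_width: 0.413
```

```bash
python3 -c "
from h import *
st();to(0,0,100);c=capture('side');save(c,'s4',(130,100,360,280),3.3)"
```

```text
t 4.75 tcp [557.9 102.2 101.3] yaw 155.6 stand xy 1.2 -0.2 F stand -1.74 -0.23 5.52 T [-0.083  0.29  -0.053] gap 35.3 gd 53.900000000000006 j [-0.03  0.64  1.58 -0.    0.93 -1.17]
move tool cm [0.12 0.02 0.13]
```

View pics/s4.png

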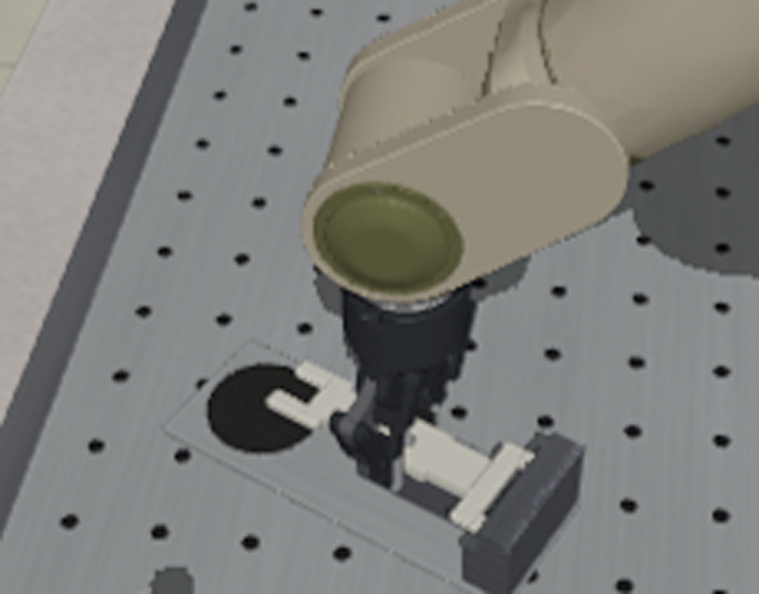

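Call:
{"name": "apply_moves", "arguments": {
  "targets": [
    [0,0,-0.3,0],
    [0,0,-0.3,0],
    [0,0,-0.3,0],
    [0,0,-0.3,0],
    [0,0,0,0]
  ]
}}

```text
time_s: 5.3
eef_pos: [557.7, 102.3, 113.0]
ee_rot: [-0.0, 0.211, 0.977, 0.0]
force: [-0.1, 0.9, -3.4]
grip_width: 0.418
```

```bash
python3 -c "
from h import *
st();c=capture('side');save(c,'s5',(130,100,360,280),3.3)"
```

```text
t 5.3 tcp [557.7 102.3 113. ] yaw 155.6 stand xy 0.9 -0.2 F stand -0.49 0.71 -3.36 T [ 0.14  -0.162 -0.136] gap 35.7 gd 53.900000000000006 j [-0.03  0.62  1.57  0.    0.95 -1.17]
```

View pics/s5.png

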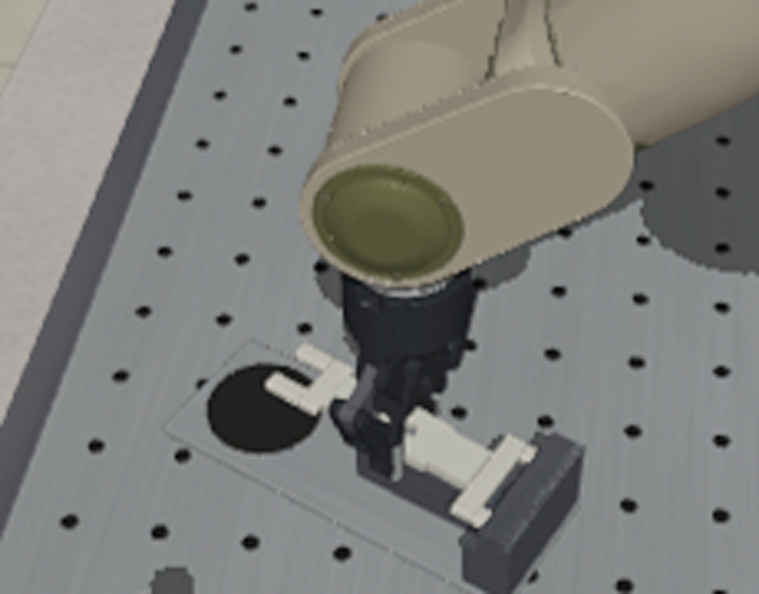

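Call:
{"name": "apply_moves", "arguments": {
  "targets": [
    [0,0,-0.3,0],
    [0,0,-0.3,0],
    [0,0,-0.3,0],
    [0,0,-0.3,0],
    [0,0,0,0]
  ]
}}

```text
time_s: 5.85
eef_pos: [557.8, 102.1, 125.3]
ee_rot: [0.0, 0.211, 0.977, -0.0]
force: [0.1, 0.6, -4.3]
grip_width: 0.413
```

```bash
python3 -c "
from h import *
st();c=capture('side');save(c,'s6',(130,100,360,280),3.3)"
```

```text
t 5.85 tcp [557.8 102.1 125.3] yaw 155.61 stand xy 1.2 -0.3 F stand -0.14 0.58 -4.32 T [-0.074 -0.169  0.003] gap 35.2 gd 53.900000000000006 j [-0.03  0.6   1.57 -0.    0.97 -1.17]
```

View pics/s6.png

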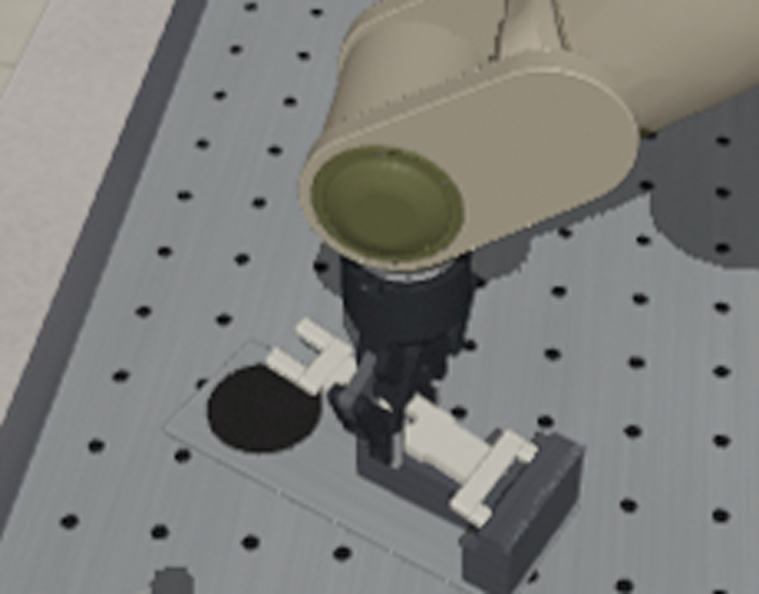

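Call:
{"name": "apply_moves", "arguments": {
  "targets": [
    [-0.4,0,0,0],
    [-0.5,0,0,0],
    [-0.5,0,0,0],
    [-0.6,0,0,0],
    [-0.6,0,0,0],
    [0,0,0,0]
  ]
}}

```text
time_s: 6.5
eef_pos: [582.2, 91.0, 124.9]
ee_rot: [0.0, 0.212, 0.977, 0.0]
force: [-0.4, -0.5, -0.5]
grip_width: 0.419
```

```bash
python3 -c "
from h import *
st();c=capture('side');save(c,'s7',(130,100,360,280),3.3)"
```

```text
t 6.5 tcp [582.2  91.  124.9] yaw 155.56 stand xy 27.9 -0.4 F stand -0.13 -0.63 -0.48 T [-0.05   0.026  0.055] gap 35.8 gd 53.900000000000006 j [-0.04  0.64  1.49 -0.    1.01 -1.19]
```

View pics/s7.png

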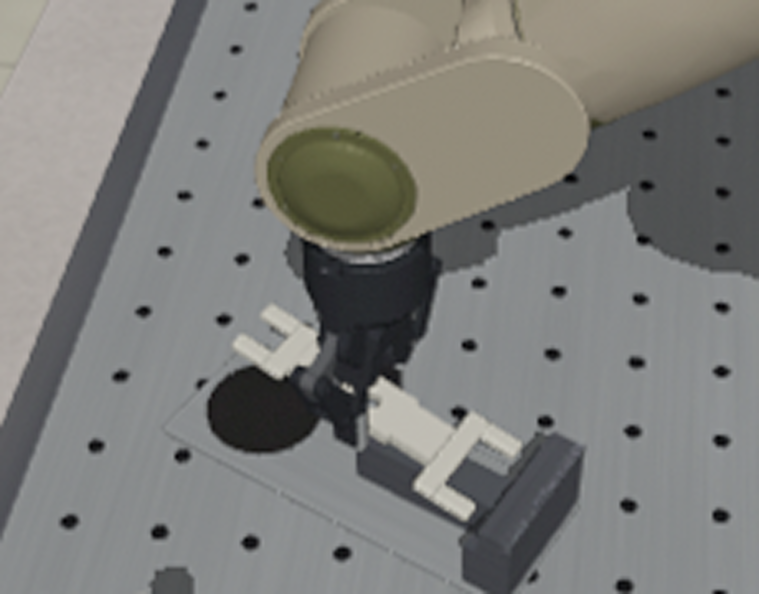

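Call:
{"name": "apply_moves", "arguments": {
  "targets": [
    [0,0,-2,0],
    [0,0,-2,8],
    [0,0,-2,8],
    [0,0,0,8],
    [0,0,0,8],
    [0,0,0,8],
    [0,0,0,8],
    [0,0,0,8]
  ]
}}

```text
time_s: 7.35
eef_pos: [581.2, 91.6, 184.9]
ee_rot: [-0.0, 0.648, 0.762, -0.0]
force: [0.6, 0.2, -1.6]
grip_width: 0.417
```

Call:
{"name": "apply_moves", "arguments": {
  "targets": [
    [0,0,0,8],
    [0,0,0,8],
    [0,0,0,8],
    [0,0,0,8],
    [0,0,0,2],
    [0,0,0,0]
  ]
}}

```text
time_s: 7.95
eef_pos: [581.3, 91.6, 184.8]
ee_rot: [-0.0, 0.841, 0.542, -0.0]
force: [-0.6, 0.2, -1.2]
grip_width: 0.415
```

```bash
python3 -c "
from h import *
st();to(-92,-112,185)"
```

```text
t 7.95 tcp [581.3  91.6 184.8] yaw 65.59 stand xy 26.9 -0.3 F stand -0.68 -0.04 -1.23 T [ 0.01  0.05 -0.04] gap 35.4 gd 53.900000000000006 j [-0.04  0.56  1.45 -0.    1.13  0.38]
move tool cm [-1.118e+01 -1.189e+01 -1.000e-02]
```

Call:
{"name": "apply_moves", "arguments": {
  "targets": [
    [-2.24,-2.38,0,0],
    [-2.24,-2.38,0,0],
    [-2.24,-2.38,0,0],
    [-2.24,-2.38,0,0],
    [-2.24,-2.38,0,0],
    [0,0,2,0],
    [0,0,1.5,0],
    [0,0,0,0]
  ]
}}

```text
time_s: 8.75
eef_pos: [426.0, 38.7, 148.8]
ee_rot: [-0.001, 0.84, 0.542, -0.001]
force: [0.2, 0.2, -0.0]
grip_width: 0.42
```

```bash
python3 -c "
from h import *
st();c=capture('side');save(c,'s8',(130,100,360,280),3.3)"
```

```text
t 8.75 tcp [426.   38.7 148.8] yaw 65.65 stand xy -92.7 -112.5 F stand 0.09 0.29 -0.01 T [0.004 0.015 0.043] gap 35.9 gd 53.900000000000006 j [-0.18  0.31  1.96  0.    0.87  0.24]
```

View pics/s8.png

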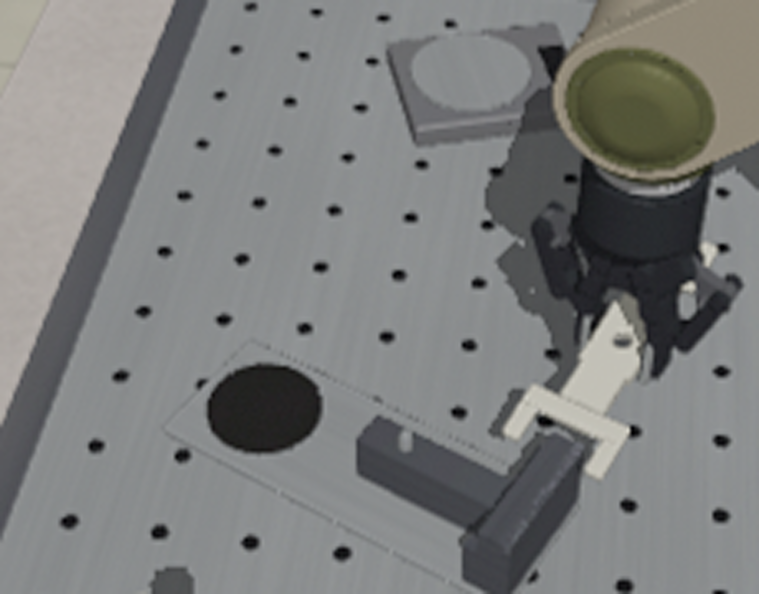

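Call:
{"name": "apply_moves", "arguments": {
  "targets": [
    [0,0,0.5,0],
    [0,0,0.5,0],
    [0,0,0.4,0],
    [0,0,0.4,0],
    [0,0,0.4,0],
    [0,0,0.4,0],
    [0,0,0.4,0],
    [0,0,0,0]
  ]
}}

```text
time_s: 9.6
eef_pos: [426.9, 38.6, 119.6]
ee_rot: [-0.0, 0.841, 0.542, 0.0]
force: [-0.2, -2.0, 2.3]
grip_width: 0.415
```

```bash
python3 -c "
from h import *
st();c=capture('side');save(c,'s9',(130,100,360,280),3.3)"
```

```text
t 9.6 tcp [426.9  38.6 119.6] yaw 65.58 stand xy -91.8 -112.3 F stand 0.62 -1.9 2.33 T [-0.188 -0.085 -0.073] gap 35.5 gd 53.900000000000006 j [-0.18  0.37  1.99  0.    0.79  0.24]
```

View pics/s9.png

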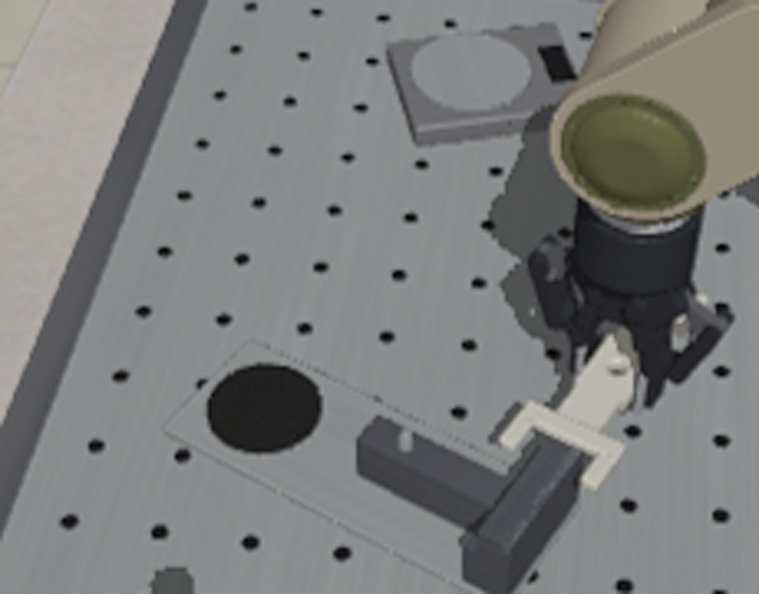

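Call:
{"name": "apply_moves", "arguments": {
  "targets": [
    [0,0,0.3,0],
    [0,0,0.3,0],
    [0,0,0.3,0],
    [0,0,0.3,0],
    [0,0,0.1,0],
    [0,0,0,0]
  ]
}}

```text
time_s: 10.25
eef_pos: [426.8, 38.7, 106.8]
ee_rot: [-0.0, 0.841, 0.542, 0.0]
force: [1.7, 0.5, 3.1]
grip_width: 0.413
```

```bash
python3 -c "
from h import *
st();c=capture('side');save(c,'s10',(250,130,400,250),5)"
```

```text
t 10.25 tcp [426.8  38.7 106.8] yaw 65.59 stand xy -92.0 -112.2 F stand 1.31 1.19 3.12 T [ 0.388 -0.259 -0.028] gap 35.3 gd 53.900000000000006 j [-0.18  0.4   1.99  0.    0.75  0.24]
```

View pics/s10.png

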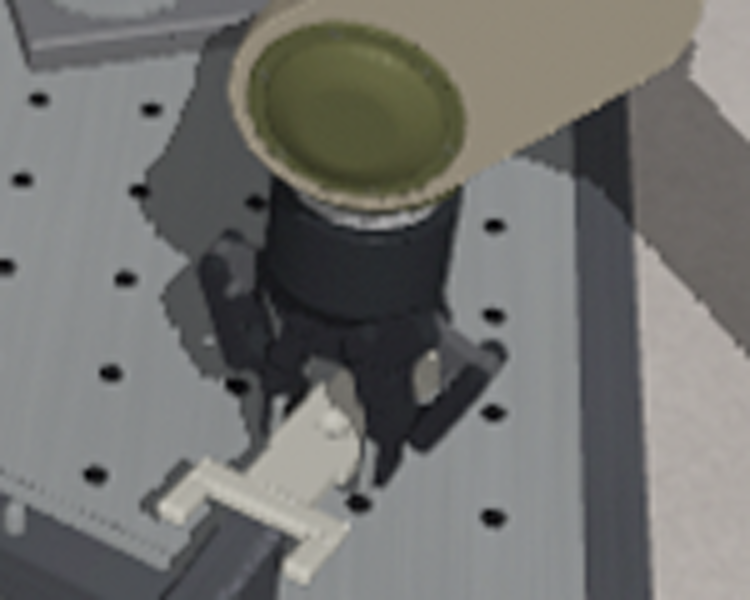

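Call:
{"name": "apply_moves", "arguments": {
  "targets": [
    [0,0,-2,0],
    [0,0,-2,0],
    [0,0,-2,0],
    [0,0,-1,8],
    [0,0,0,8],
    [0,0,0,8],
    [0,0,0,8],
    [0,0,0,8]
  ]
}}

```text
time_s: 11.1
eef_pos: [426.2, 38.6, 176.5]
ee_rot: [-0.0, 0.976, 0.219, -0.001]
force: [0.0, 0.1, -1.2]
grip_width: 0.413
```

Call:
{"name": "apply_moves", "arguments": {
  "targets": [
    [0,0,0,8],
    [0,0,0,8],
    [0,0,0,8],
    [0,0,0,8],
    [0,0,0,8],
    [0,0,0,8],
    [0,0,0,2],
    [0,0,0,0]
  ]
}}

```text
time_s: 11.9
eef_pos: [426.3, 38.6, 176.5]
ee_rot: [0.0, 0.977, -0.211, -0.001]
force: [0.2, -0.1, -1.3]
grip_width: 0.416
```

```bash
python3 -c "
from h import *
st();to(45,0,177)"
```

```text
t 11.9 tcp [426.3  38.6 176.5] yaw -24.4 stand xy -92.4 -112.5 F stand 0.17 0.01 -1.32 T [-0.026  0.011 -0.012] gap 35.5 gd 53.900000000000006 j [-0.18  0.26  1.94 -0.    0.94  1.81]
move tool cm [ 13.74 -11.25  -0.08]
```

Call:
{"name": "apply_moves", "arguments": {
  "targets": [
    [3.43,-2.81,0,0],
    [3.43,-2.81,0,0],
    [3.43,-2.81,0,0],
    [3.43,-2.81,0,0],
    [0,0,1.5,0],
    [0,0,0,0],
    [0,0,0,0]
  ]
}}

```text
time_s: 12.6
eef_pos: [597.4, 84.2, 161.5]
ee_rot: [0.0, 0.977, -0.211, -0.001]
force: [-0.1, -0.4, -1.0]
grip_width: 0.411
```

```bash
python3 -c "
from h import *
st();c=capture('side');save(c,'s11',(170,150,320,270),5)
import pickle;pickle.dump(c,open('s11.pkl','wb'))
c=capture('top');save(c,'t11',(150,110,330,270),4)"
```

```text
t 12.6 tcp [597.4  84.2 161.5] yaw -24.36 stand xy 44.6 -0.3 F stand 0.09 -0.4 -0.98 T [-0.006 -0.013  0.021] gap 35.1 gd 53.900000000000006 j [-0.05  0.62  1.42 -0.    1.1   1.94]
```

View pics/s11.png

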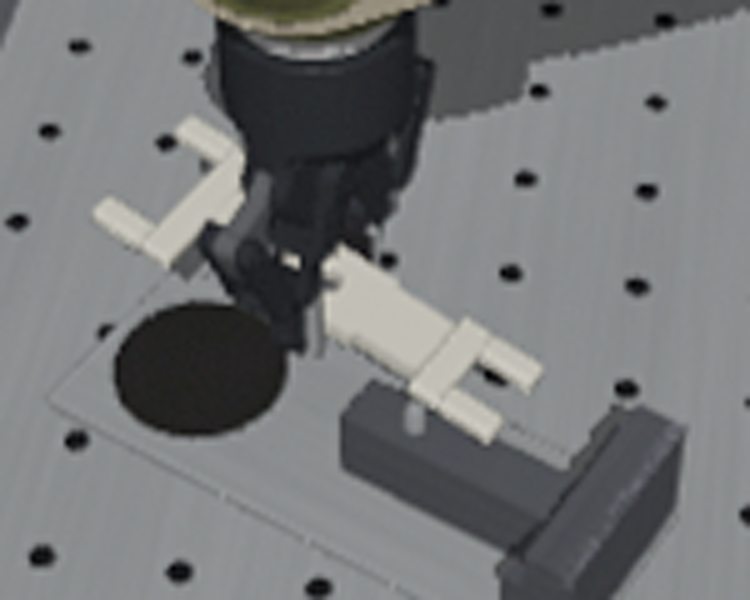

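View pics/t11.png

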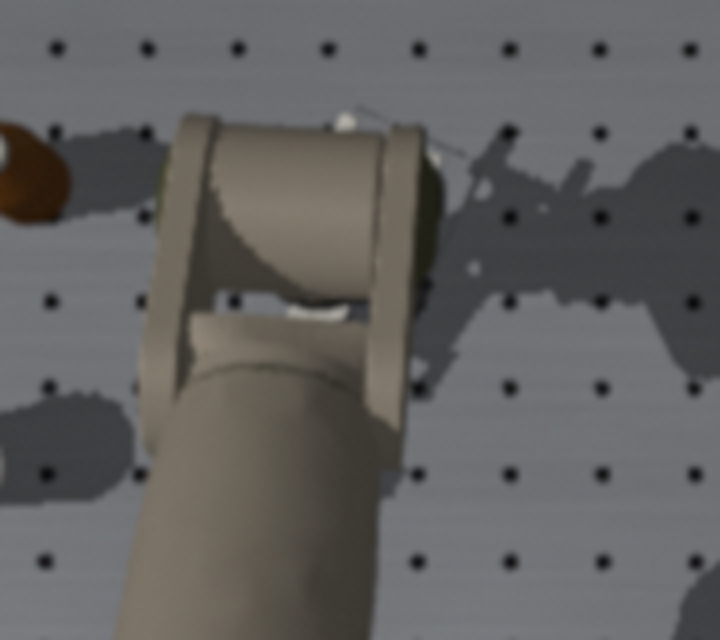

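```bash
cat > bf.py <<'E'
from h import *
import pickle,sys
from scipy.optimize import least_squares
def bar(p):  # p: bore stand x,y,z, yaw rel stand deg, pitch deg(+ = wide end up)
    a=A+np.radians(p[3]);t=np.radians(p[4])
    return Ro.from_euler('ZY',[a,-t]).as_matrix(), np.r_[PIN+p[0]*ex+p[1]*ey,p[2]]
def fitbar(c,L,UV,p0,prior,w):
    def r(p):
        R,o=bar(p);return np.r_[(proj(c,np.array(L)@R.T+o)-UV).ravel(),(p-prior)/w]
    return least_squares(r,p0)
def overlay(c,p,n,box,k):
    im=c['img'][box[1]:box[3],box[0]:box[2],::-1].copy();im=cv2.resize(im,None,fx=k,fy=k,interpolation=cv2.INTER_CUBIC)
    R,o=bar(p)
    for P in ([(-95,22),(-55,22),(-55,-22),(-95,-22),(-95,-10),(-70,-10),(-70,10),(-95,10)],[(95,35),(55,35),(55,-35),(95,-35),(95,-23),(70,-23),(70,23),(95,23)],[(25,18),(-25,18),(-25,-18),(25,-18)]):
      for z,col in((4,(0,200,0)),(-4,(200,0,0))):
        q=(proj(c,np.array([(a,b,z) for a,b in P])@R.T+o)-[box[0],box[1]])*k
        cv2.polylines(im,[q.round().astype(np.int32)],True,col,1)
    cv2.imwrite('pics/%s.png'%n,im)
E
python3 - <<'E'
from bf import *
c=pickle.load(open('s11.pkl','rb'))
L=[(-95,10,4),(-95,22,4),(-95,-22,4),(-95,-10,4),(95,35,4),(95,23,4),(95,-23,4),(95,-35,4)]
UV=np.array([(502,423),(487,437),(542,368),(527,384),(93,212),(110,197),(176,131),(195,116)])/5+[170,150]
pr=np.array([44.6,-.3,109.,0,13])
s=fitbar(c,L,UV,pr,pr,np.array([5,5,8,3,20.]));print(s.x.round(2),s.fun.round(1))
overlay(c,s.x,'o11',(170,150,320,270),5)
E
```

```text
[ 44.26  -0.59 104.71  -1.45   9.81] [ 0.  -0.8 -0.2  0.2  0.4  0.1  0.3  0.6 -0.4  0.  -0.1 -0.4  0.1  0.2
 -0.2 -0.  -0.1 -0.1 -0.5 -0.5 -0.2]
```

View pics/o11.png

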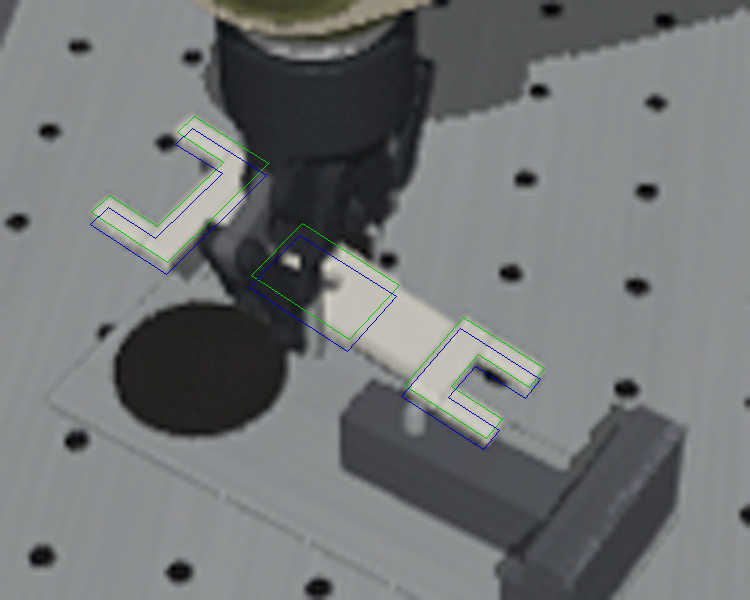

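Call:
{"name": "apply_moves", "arguments": {
  "targets": [
    [-1,0,1,0],
    [-0.8,0,1.2,0],
    [-0.6,0,1.2,0],
    [-0.8,0,0.6,0],
    [0,0,0,0],
    [0,0,0,0]
  ]
}}

```text
time_s: 13.3
eef_pos: [569.3, 97.5, 122.8]
ee_rot: [-0.0, 0.977, -0.211, 0.001]
force: [-0.5, 0.3, -0.9]
grip_width: 0.417
```

```bash
python3 -c "
from bf import *
st();to(10,0,121.8);c=capture('side');save(c,'s12',(170,150,320,270),5)
pickle.dump(c,open('s12.pkl','wb'))"
```

```text
t 13.3 tcp [569.3  97.5 122.8] yaw -24.4 stand xy 13.6 0.2 F stand -0.62 0.08 -0.92 T [-0.012 -0.01   0.005] gap 35.6 gd 53.900000000000006 j [-0.03  0.62  1.53 -0.    0.98  1.96]
move tool cm [-0.36  0.02  0.1 ]
```

View pics/s12.png

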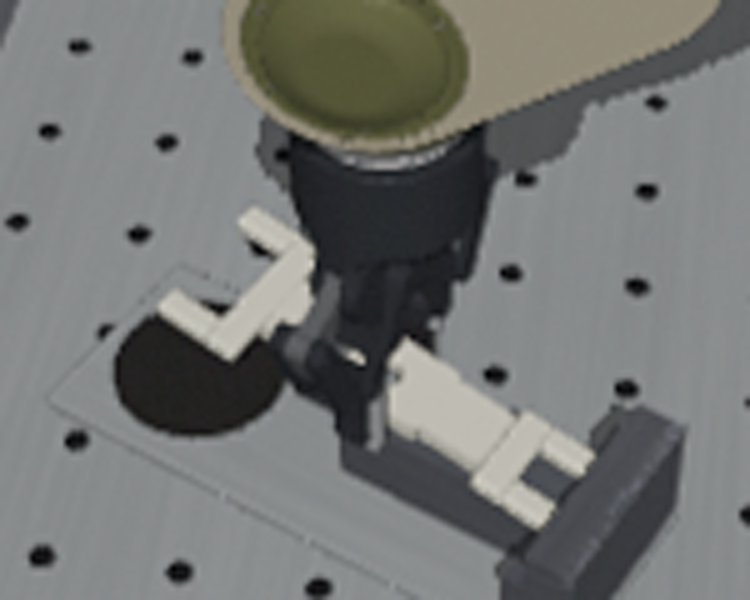

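Call:
{"name": "apply_moves", "arguments": {
  "targets": [
    [-0.2,0,0.05,0],
    [-0.1,0,0.05,0],
    [0,0,0,0]
  ]
}}

```text
time_s: 13.65
eef_pos: [566.3, 98.8, 121.0]
ee_rot: [-0.0, 0.977, -0.211, 0.0]
force: [0.1, -0.4, -1.4]
grip_width: 0.414
```

```bash
python3 -c "
from bf import *
st()"
```

```text
t 13.65 tcp [566.3  98.8 121. ] yaw -24.4 stand xy 10.2 0.1 F stand 0.26 -0.27 -1.39 T [ 0.015  0.    -0.035] gap 35.4 gd 53.900000000000006 j [-0.03  0.62  1.54  0.    0.98  1.97]
```

Call:
{"name": "apply_moves", "arguments": {
  "targets": [
    [-0.1,0,0,0],
    [-0.1,0,0,0],
    [0,0,0,0]
  ]
}}

```text
time_s: 13.95
eef_pos: [564.5, 99.6, 121.0]
ee_rot: [-0.0, 0.977, -0.211, 0.0]
force: [-0.1, -0.1, -1.0]
grip_width: 0.414
```

```bash
python3 -c "
from bf import *
st();c=capture('side');save(c,'s13',(250,200,330,264),9)"
```

```text
t 13.95 tcp [564.5  99.6 121. ] yaw -24.4 stand xy 8.3 0.1 F stand -0.05 -0.1 -0.96 T [-0.062 -0.063 -0.056] gap 35.4 gd 53.900000000000006 j [-0.03  0.62  1.55 -0.    0.97  1.97]
```

View pics/s13.png

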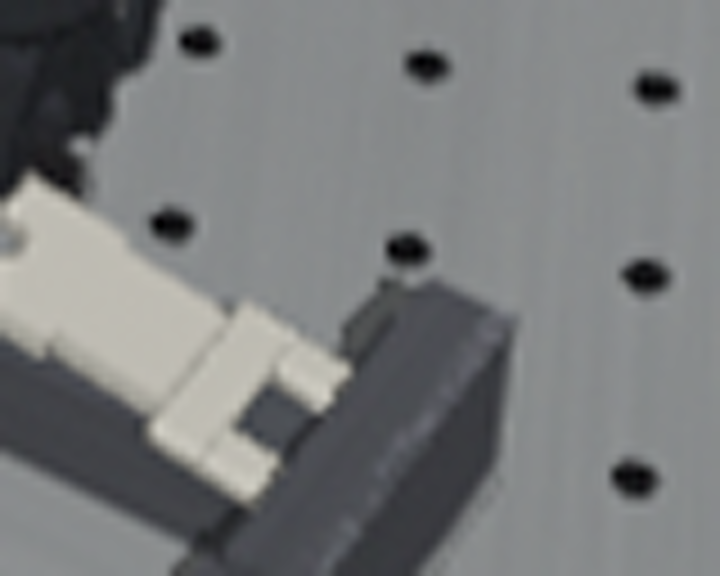

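Call:
{"name": "apply_moves", "arguments": {
  "targets": [
    [-0.1,0,0,0],
    [0,0,0,0]
  ]
}}

```text
time_s: 14.2
eef_pos: [563.5, 100.3, 120.9]
ee_rot: [-0.0, 0.977, -0.212, -0.0]
force: [0.4, 2.3, -0.8]
grip_width: 0.417
```

```bash
python3 -c "
from bf import *
st()"
```

```text
t 14.2 tcp [563.5 100.3 120.9] yaw -24.44 stand xy 7.1 0.4 F stand -0.56 2.26 -0.78 T [ 0.388 -0.127 -0.22 ] gap 35.6 gd 53.900000000000006 j [-0.03  0.62  1.55  0.    0.97  1.97]
```

Call:
{"name": "apply_moves", "arguments": {
  "targets": [
    [-0.1,0,0,0],
    [0,0,0,0]
  ]
}}

```text
time_s: 14.4
eef_pos: [562.8, 100.6, 121.1]
ee_rot: [-0.0, 0.977, -0.212, 0.0]
force: [1.1, 2.4, -1.4]
grip_width: 0.419
```

```bash
python3 -c "
from bf import *
st()"
```

```text
t 14.4 tcp [562.8 100.6 121.1] yaw -24.42 stand xy 6.4 0.4 F stand 0.04 2.61 -1.36 T [ 0.377 -0.447 -0.318] gap 35.8 gd 53.900000000000006 j [-0.03  0.61  1.55  0.    0.97  1.97]
```

Call:
{"name": "apply_moves", "arguments": {
  "targets": [
    [0,0,0,1.0],
    [0,0,0,0]
  ]
}}

```text
time_s: 14.6
eef_pos: [562.4, 100.3, 120.7]
ee_rot: [0.0, 0.975, -0.22, -0.0]
force: [-0.0, 0.6, -1.2]
grip_width: 0.415
```

```bash
python3 -c "
from bf import *
st()"
```

```text
t 14.6 tcp [562.4 100.3 120.7] yaw -25.43 stand xy 6.1 -0.1 F stand -0.28 0.57 -1.24 T [-0.023  0.04   0.032] gap 35.4 gd 53.900000000000006 j [-0.03  0.61  1.55 -0.    0.97  1.99]
```

Call:
{"name": "apply_moves", "arguments": {
  "targets": [
    [0,0,0,0.7],
    [0,0,0,0]
  ]
}}

```text
time_s: 14.8
eef_pos: [562.5, 100.3, 120.8]
ee_rot: [0.0, 0.974, -0.226, -0.0]
force: [-0.4, 0.9, -0.9]
grip_width: 0.416
```

```bash
python3 -c "
from bf import *
st()"
```

```text
t 14.8 tcp [562.5 100.3 120.8] yaw -26.13 stand xy 6.2 -0.0 F stand -0.72 0.62 -0.86 T [ 0.016 -0.023 -0.002] gap 35.5 gd 53.900000000000006 j [-0.03  0.61  1.55 -0.    0.97  2.  ]
```

Call:
{"name": "apply_moves", "arguments": {
  "targets": [
    [-0.1,0,0,0],
    [-0.1,0,0,0],
    [0,0,0,0]
  ]
}}

```text
time_s: 15.1
eef_pos: [560.7, 101.4, 120.9]
ee_rot: [0.0, 0.974, -0.226, -0.0]
force: [0.4, -0.1, -0.8]
grip_width: 0.417
```

```bash
python3 -c "
from bf import *
st()"
```

```text
t 15.1 tcp [560.7 101.4 120.9] yaw -26.09 stand xy 4.1 0.2 F stand 0.43 0.14 -0.82 T [ 0.01  -0.009  0.044] gap 35.6 gd 53.900000000000006 j [-0.03  0.61  1.56 -0.    0.97  2.  ]
```

Call:
{"name": "apply_moves", "arguments": {
  "targets": [
    [-0.1,0,0,0],
    [-0.1,0,0,0],
    [0,0,0,0]
  ]
}}

```text
time_s: 15.4
eef_pos: [559.0, 102.3, 120.9]
ee_rot: [-0.0, 0.974, -0.226, -0.0]
force: [-0.5, -0.0, -1.6]
grip_width: 0.416
```

```bash
python3 -c "
from bf import *
st();c=capture('side');save(c,'s14',(250,200,330,264),9);save(c,'s14b',(170,150,320,270),5);pickle.dump(c,open('s14.pkl','wb'))"
```

```text
t 15.4 tcp [559.  102.3 120.9] yaw -26.1 stand xy 2.1 0.3 F stand -0.41 -0.23 -1.62 T [ 0.019 -0.016 -0.054] gap 35.5 gd 53.900000000000006 j [-0.03  0.61  1.57  0.    0.97  2.  ]
```

View pics/s14.png

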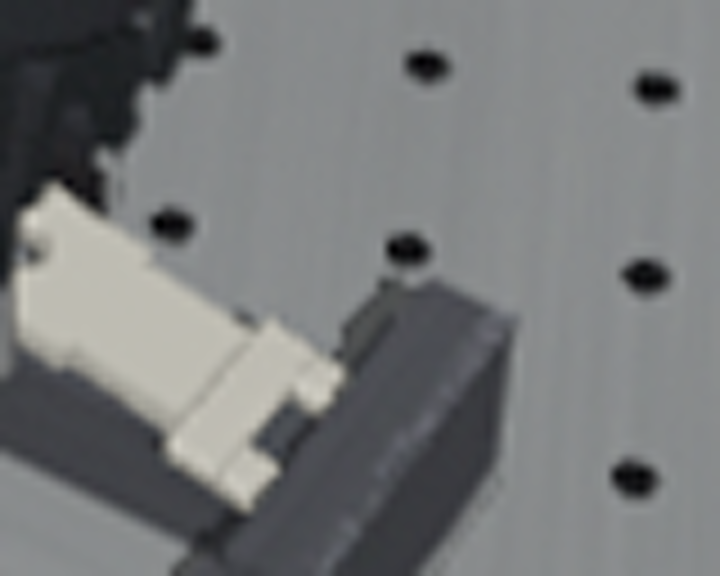

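View pics/s14b.png

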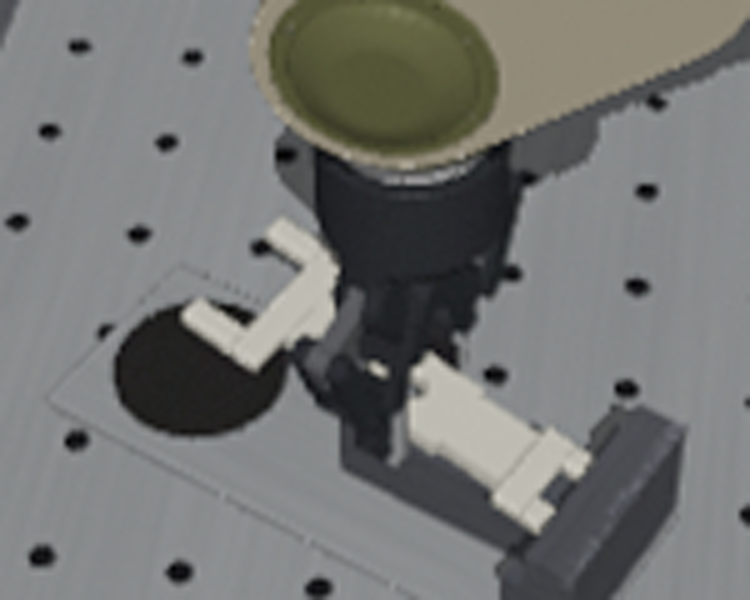

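Call:
{"name": "apply_moves", "arguments": {
  "targets": [
    [-0.1,0.03,0,0],
    [0,0,0.2,0],
    [0,0,0.2,0],
    [0,0,0,0]
  ]
}}

```text
time_s: 15.85
eef_pos: [558.4, 102.2, 117.0]
ee_rot: [-0.0, 0.974, -0.226, 0.0]
force: [1.5, -1.1, 1.5]
grip_width: 0.421
```

```bash
python3 -c "
from bf import *
st()"
```

```text
t 15.85 tcp [558.4 102.2 117. ] yaw -26.11 stand xy 1.7 0.0 F stand 1.82 -0.43 1.51 T [-0.024 -0.053 -0.005] gap 35.9 gd 53.900000000000006 j [-0.03  0.61  1.57 -0.    0.96  2.  ]
```

Call:
{"name": "apply_moves", "arguments": {
  "targets": [
    [0,0,0.2,0],
    [0,0,0.2,0],
    [0,0,0,0]
  ]
}}

```text
time_s: 16.15
eef_pos: [558.0, 102.3, 112.7]
ee_rot: [-0.0, 0.974, -0.226, -0.0]
force: [1.6, -0.5, 2.7]
grip_width: 0.416
```

```bash
python3 -c "
from bf import *
st()"
```

```text
t 16.15 tcp [558.  102.3 112.7] yaw -26.11 stand xy 1.3 -0.0 F stand 1.64 0.25 2.74 T [ 0.027 -0.003  0.018] gap 35.5 gd 53.900000000000006 j [-0.03  0.62  1.57  0.    0.95  2.  ]
```

```bash
python3 -c "
from bf import *
c=capture('side');save(c,'s15b',(170,150,320,270),5);pickle.dump(c,open('s15.pkl','wb'))"
```

```text
(no output)
```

View pics/s15b.png

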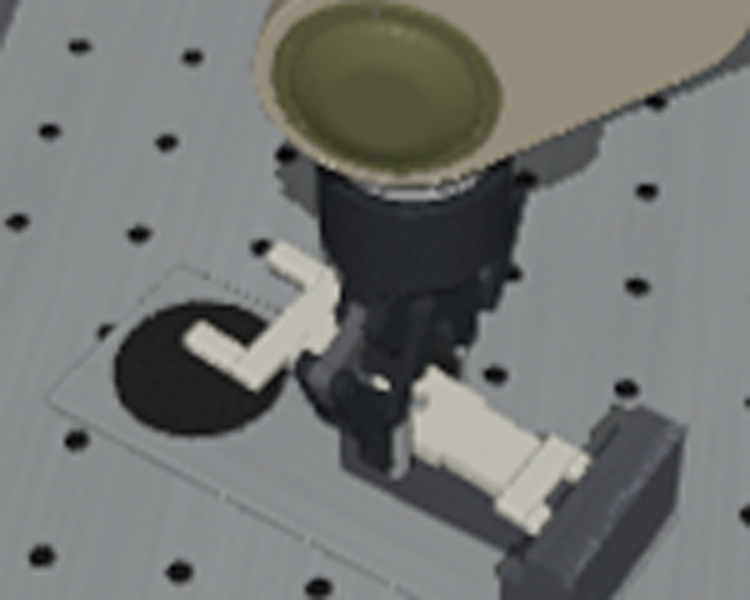

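Call:
{"name": "apply_moves", "arguments": {
  "targets": [
    [0,0,0.2,0],
    [0,0,0.2,0],
    [0,0,0,0]
  ]
}}

```text
time_s: 16.5
eef_pos: [557.9, 102.4, 108.6]
ee_rot: [0.0, 0.974, -0.226, -0.0]
force: [1.1, -0.9, 1.5]
grip_width: 0.413
```

```bash
python3 -c "
from bf import *
st()"
```

```text
t 16.5 tcp [557.9 102.4 108.6] yaw -26.11 stand xy 1.1 -0.1 F stand 1.42 -0.4 1.49 T [ 0.04  -0.031 -0.005] gap 35.3 gd 53.900000000000006 j [-0.03  0.63  1.58  0.    0.94  2.  ]
```

Call:
{"name": "apply_moves", "arguments": {
  "targets": [
    [0,0,0.2,0],
    [0,0,0.1,0],
    [0,0,0,0]
  ]
}}

```text
time_s: 16.8
eef_pos: [558.0, 102.3, 105.7]
ee_rot: [0.0, 0.974, -0.226, -0.0]
force: [1.4, -0.6, 1.7]
grip_width: 0.417
```

```bash
python3 -c "
from bf import *
st();c=capture('side');save(c,'s16b',(170,150,320,270),5)"
```

```text
t 16.8 tcp [558.  102.3 105.7] yaw -26.11 stand xy 1.2 -0.1 F stand 1.49 0.05 1.74 T [-0.003 -0.027 -0.005] gap 35.6 gd 53.900000000000006 j [-0.03  0.63  1.58  0.    0.94  2.  ]
```

View pics/s16b.png

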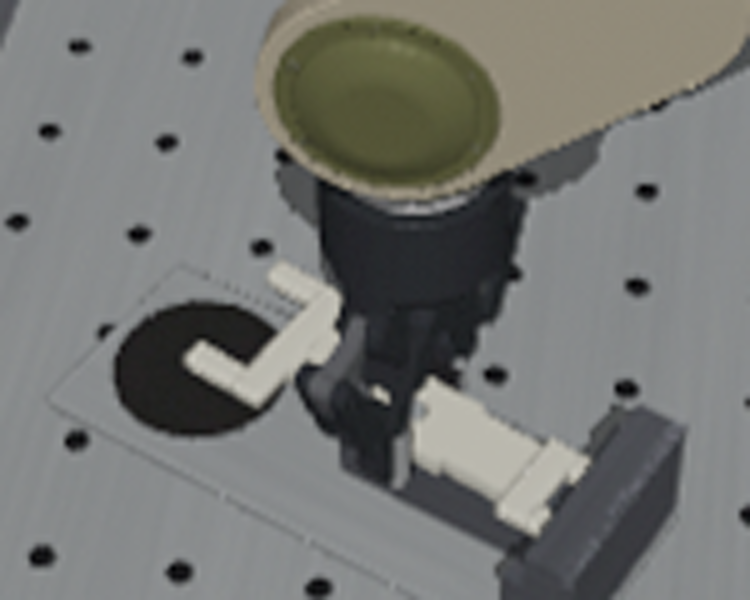

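Call:
{"name": "apply_moves", "arguments": {
  "targets": [
    [0,0,0.15,0],
    [0,0,0.15,0],
    [0,0,0,0]
  ]
}}

```text
time_s: 17.15
eef_pos: [558.0, 102.4, 102.7]
ee_rot: [0.0, 0.974, -0.226, -0.0]
force: [1.8, -0.9, 1.7]
grip_width: 0.417
```

```bash
python3 -c "
from bf import *
st()"
```

```text
t 17.15 tcp [558.  102.4 102.7] yaw -26.11 stand xy 1.2 -0.0 F stand 2.01 -0.12 1.74 T [-0.019  0.044 -0.01 ] gap 35.6 gd 53.900000000000006 j [-0.03  0.63  1.58  0.    0.93  2.  ]
```

Call:
{"name": "apply_moves", "arguments": {
  "targets": [
    [0,0,0.1,0],
    [0,0,0,0]
  ]
}}

```text
time_s: 17.35
eef_pos: [558.0, 102.4, 101.8]
ee_rot: [0.0, 0.974, -0.226, -0.0]
force: [2.0, -0.2, 1.4]
grip_width: 0.415
```

```bash
python3 -c "
from bf import *
st();c=capture('side');save(c,'s17b',(170,150,320,270),5);pickle.dump(c,open('s17.pkl','wb'))"
```

```text
t 17.35 tcp [558.  102.4 101.8] yaw -26.1 stand xy 1.2 -0.0 F stand 1.91 0.61 1.38 T [ 0.01  -0.011  0.022] gap 35.5 gd 53.900000000000006 j [-0.03  0.64  1.58 -0.    0.93  2.  ]
```

View pics/s17b.png

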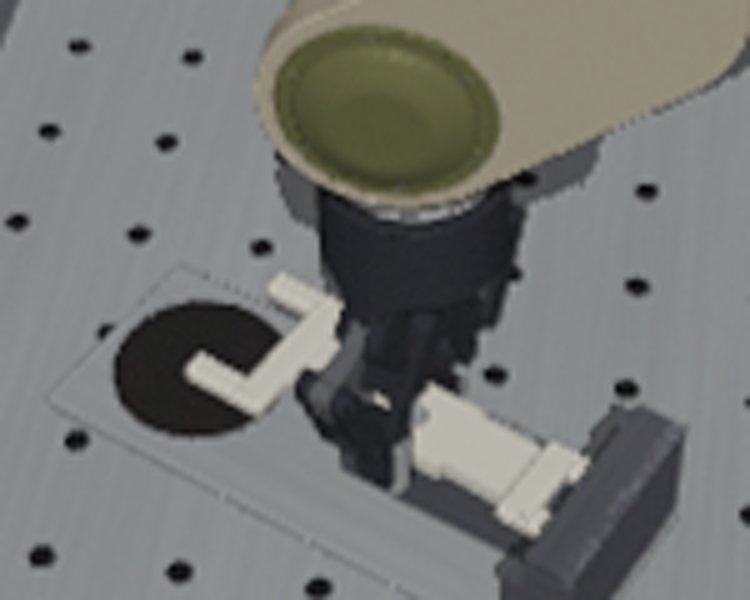

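Call:
{"name": "apply_moves", "arguments": {
  "targets": [
    [0.05,0,0.1,0],
    [0,0,0,0]
  ]
}}

```text
time_s: 17.6
eef_pos: [558.1, 102.3, 100.9]
ee_rot: [0.0, 0.974, -0.226, -0.001]
force: [-2.6, -0.6, 5.0]
grip_width: 0.418
```

```bash
python3 -c "
from bf import *
st()"
```

```text
t 17.6 tcp [558.1 102.3 100.9] yaw -26.1 stand xy 1.4 -0.0 F stand -2.11 -1.62 4.99 T [ 0.146  0.483 -0.032] gap 35.7 gd 53.900000000000006 j [-0.03  0.64  1.58  0.    0.93  2.  ]
```

Call:
{"name": "apply_moves", "arguments": {
  "targets": [
    [0,0,0.1,0],
    [0,0,0,0]
  ]
}}

```text
time_s: 17.8
eef_pos: [558.1, 102.3, 100.9]
ee_rot: [0.0, 0.974, -0.226, -0.001]
force: [-6.4, -0.4, 14.5]
grip_width: 0.414
```

```bash
python3 -c "
from bf import *
st()"
```

```text
t 17.8 tcp [558.1 102.3 100.9] yaw -26.09 stand xy 1.4 -0.0 F stand -5.64 -2.96 14.46 T [0.11  1.146 0.009] gap 35.3 gd 53.900000000000006 j [-0.03  0.64  1.58  0.    0.93  2.  ]
```

Call:
{"name": "apply_moves", "arguments": {
  "targets": [
    [0,0,-0.1,0],
    [0,0,-0.05,0],
    [0,0,0,0]
  ]
}}

```text
time_s: 18.1
eef_pos: [558.2, 102.3, 101.1]
ee_rot: [0.0, 0.974, -0.226, -0.001]
force: [-1.4, 1.2, 1.4]
grip_width: 0.417
```

```bash
python3 -c "
from bf import *
st()"
```

```text
t 18.1 tcp [558.2 102.3 101.1] yaw -26.1 stand xy 1.4 -0.0 F stand -1.75 0.47 1.37 T [ 0.288  0.398 -0.008] gap 35.6 gd 53.900000000000006 j [-0.03  0.64  1.58  0.    0.93  2.  ]
```

Call:
{"name": "apply_moves", "arguments": {
  "targets": [
    [0,0,0,0],
    [0,0,0,0],
    [0,0,0,0],
    [0,0,0,0],
    [0,0,0,0]
  ],
  "grip": 5.5
}}

```text
time_s: 18.6
eef_pos: [558.5, 102.1, 101.4]
ee_rot: [0.0, 0.974, -0.226, 0.0]
force: [0.4, 0.5, 0.4]
grip_width: 0.643
```

```bash
python3 -c "
from bf import *
st();c=capture('side');save(c,'s18b',(170,150,320,270),5)"
```

```text
t 18.6 tcp [558.5 102.1 101.4] yaw -26.11 stand xy 1.8 -0.1 F stand 0.18 0.67 0.36 T [-0.029 -0.005  0.018] gap 54.9 gd 53.900000000000006 j [-0.03  0.64  1.58 -0.    0.93  2.  ]
```

View pics/s18b.png

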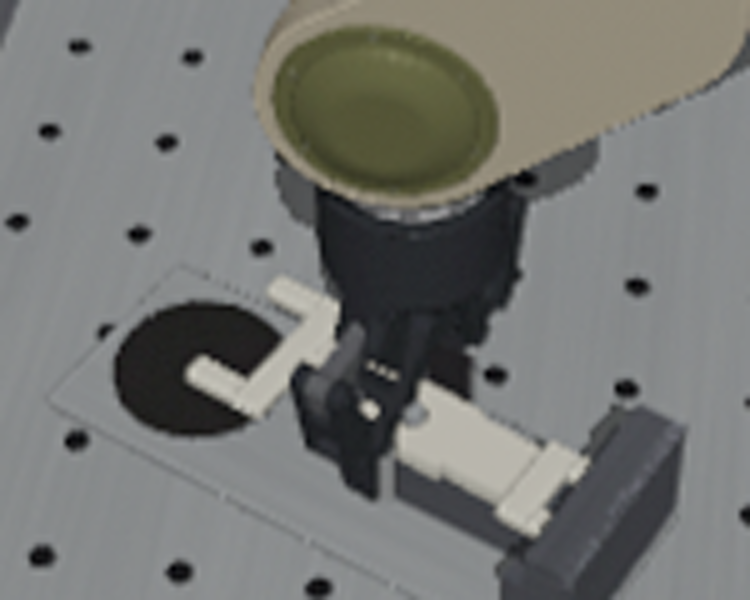

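Call:
{"name": "apply_moves", "arguments": {
  "targets": [
    [0,0,-1,0],
    [0,0,-3,0],
    [0,0,-4,0],
    [0,0,-4,0],
    [0,0,-4,0],
    [0,4,-3,0],
    [0,4.5,0,0],
    [0,4.5,0,0]
  ]
}}

```text
time_s: 19.45
eef_pos: [500.4, -15.6, 293.0]
ee_rot: [0.0, 0.974, -0.225, 0.001]
force: [1.3, -0.6, -0.7]
grip_width: 0.648
```

Call:
{"name": "apply_moves", "arguments": {
  "targets": [
    [0,4.5,0,0],
    [0,4.5,0,0],
    [0,0,0,0]
  ]
}}

```text
time_s: 19.75
eef_pos: [460.1, -98.9, 292.3]
ee_rot: [0.001, 0.974, -0.228, 0.0]
force: [0.2, 0.9, 1.0]
grip_width: 0.647
```

```bash
python3 -c "
from bf import *
st();c=capture('side');save(c,'s19b',(170,150,320,270),5);save(c,'s19',s=1.5);pickle.dump(c,open('s19.pkl','wb'))
overlay(c,[0,0,49,-1.7,0],'o19',(170,150,320,270),5)
c=capture('top');save(c,'t19',(150,110,330,270),4)"
```

```text
t 19.75 tcp [460.1 -98.9 292.3] yaw -26.4 stand xy -4.8 -223.8 F stand -0.21 0.88 0.96 T [ 0.018  0.023 -0.056] gap 55.2 gd 53.900000000000006 j [-0.46  0.2   1.67 -0.    1.27  1.57]
```

View pics/s19.png

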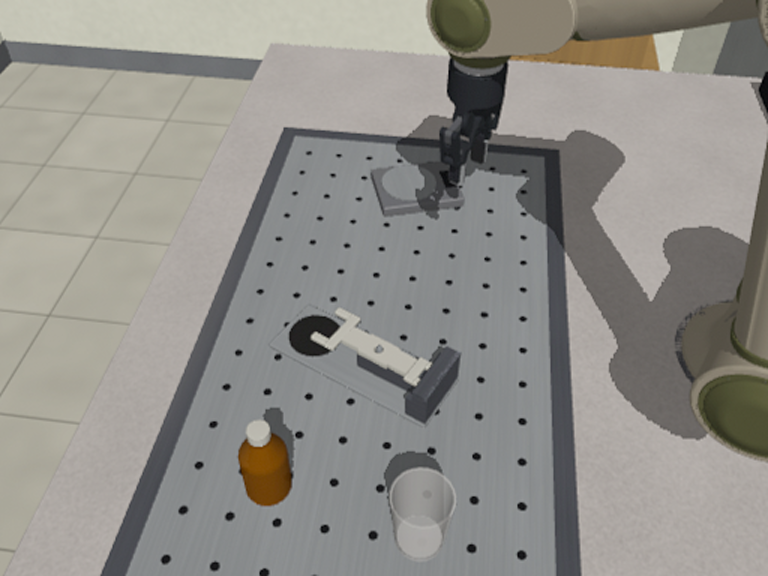

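View pics/o19.png

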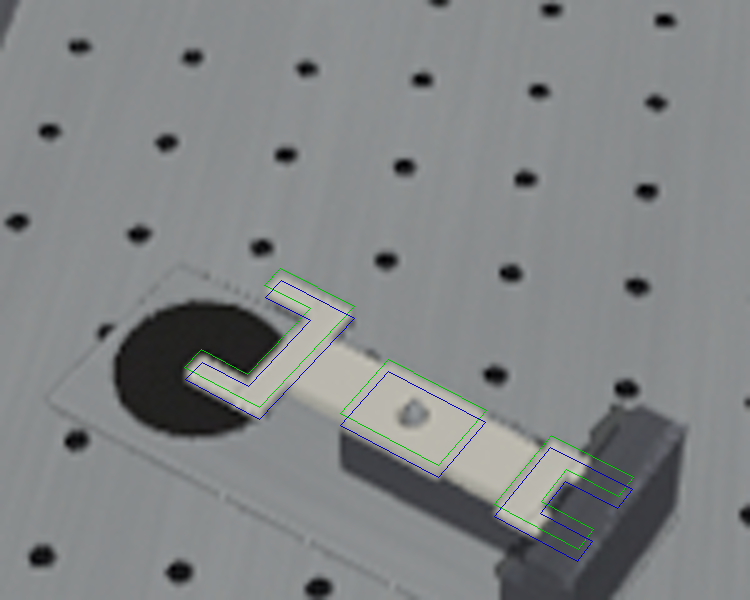

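View pics/t19.png

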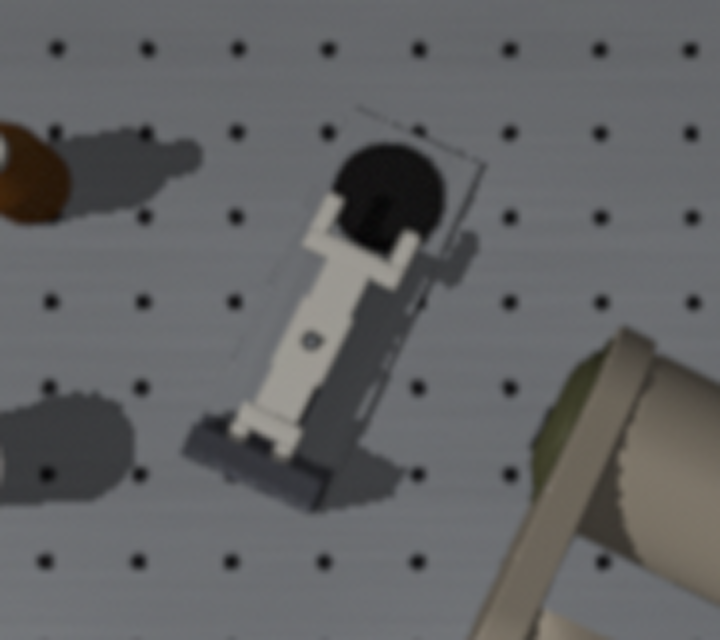

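Call:
{"name": "apply_moves", "arguments": {
  "targets": [
    [0,0,0,0],
    [0,0,0,0],
    [0,0,0,0]
  ]
}}

```text
time_s: 20.15
eef_pos: [462.0, -94.6, 291.4]
ee_rot: [-0.0, 0.974, -0.225, -0.0]
force: [-0.6, -0.3, -0.4]
grip_width: 0.647
```

```bash
python3 -c "
from bf import *
st();print(ctrl.finish_job())"
```

```text
t 20.15 tcp [462.  -94.6 291.4] yaw -26.01 stand xy -4.9 -219.1 F stand -0.39 -0.51 -0.4 T [-0.018  0.017 -0.003] gap 55.3 gd 53.900000000000006 j [-0.45  0.21  1.67  0.    1.27  1.57]
the job is handed in; nothing more can be done
None
```

The bar is changed over for cups and the job is handed in at about 20 s of the 72 s allowed.

- **Removal and turn:** I gripped the bar at its bore with 25 N and lifted it so it tilted out from under the lip and off the pin. I re-tilted it the other way by resting its wide fork lightly on top of the lip, at about 3 N, then finished turning it end for end.
- **Finding the key:** As I pushed the narrow fork in, it met a sideways force of about 2.6 N. Turning the bar 1.7° moved the fork toward the stand's +y side, and it then slid in with no further resistance. I did not probe the key's other side.
- **Seating:** I lowered the bar on the pin until it stopped at the same height at which I first gripped it, to within about 0.5 mm. The highest force I read was about 15 N, as it bottomed out. I eased that off, opened the gripper and moved the arm clear.

**Last checks:** The side picture matches the flat, fully home outline at that 1.7° angle to within a pixel or so, with the pin inside the bore. Both pictures show the wide fork on the cup-pad side and the narrow prongs under the lip. The tumbler and syrup bottle look unmoved by eye, and so does the scale, though the gripper's shadow fell on it. The key itself cannot be seen, so I know the fork straddles it only by feel.

**One disagreement:** The two cameras differed by about 2 mm on where the pin stands, and one fit of the bar while it was held was off by about 1.5° and a few millimetres in height. I relied on the contact forces over those figures.

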